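# Gather the clock wheels at the pan's spout

### The job

I am about to pour the brass clock wheels from the sorting pan into a jar. With the pan still standing on the table, push its spout gate fully shut and lay the wheel that was left on the table into the pan with the other two; then pick the pan up by its wooden handle and tip it spout-down, about 35 degrees, until all three wheels have slid together into the spout corner behind the shut gate. Finish holding it still like that, a good 10 cm clear of the table with nothing else supporting it, do not put it down or let go, and leave the other things on the table where they are.

Things in the scene. Friction and masses are not known exactly. Their poses are not given: they have to be found in the camera images.
- pan: smooth aluminium sorting pan with wooden handle, 270 mm long, 0.22 kg. Origin under the middle of its floor, z up, x from handle to spout. Inside: a 130 mm square standing on its corner, side corners at y = +-92 mm, spout opening (40 mm wide) at x = 72, back wall at x = -77. Floor top z = 2.5 mm, rim z = 29 mm, walls 3 mm. Sloped 35 degrees, wheels slide down the walls to the spout
- pan_handle (a point): point to hold on the wooden grip: a straight flat bar 72 mm long along the pan's x (from -96 to -168 mm), 14 mm wide, 20 mm tall (z = 11 to 31 mm above the table when the pan stands), at x = -124 mm, y = 0, z = 21 mm of the pan. Best gripped firmly from above, across its 14 mm width
- gate_foot (a point): point on the pan's floor in the middle of the inner side of the spout opening, at x = 72 mm, y = 0, z = 2.5 mm of the pan: the spout corner
- spout_tip (a point): underside of the open spout's outer end (30 mm beyond the gate), at x = 102 mm, y = 0, z = 0 of the pan; the lowest point when the pan is tipped
- spout_gate (a joint): upright sliding steel gate (40 mm wide) in the spout opening, m: 0 = raised 16 mm above the floor (a wheel slips out under it), 0.016 = pushed down, shut. Starts raised (0 to 0.003). It stays where it is put; pushing it down takes about 4 N
- gate_knob (a point): top of the gate's round brass knob (22 mm across), at x = 75.5 mm, y = 0 of the pan, 46 mm above the pan's underside when shut, 62 mm fully raised; push straight down here. The gate runs between two guides 47 mm tall at y = +-20 to 26 mm
- wheel_loose: spoked brass clock wheel lying flat, 36 mm across its teeth, 7 mm thick (hub 9 mm), 30 g; origin at the centre of its underside, z up. Lies on the table, on the robot's right of the pan, clear of it
- wheel_a: spoked brass clock wheel lying flat, 33 mm across its teeth, 7 mm thick (hub 9 mm), 26 g; origin at the centre of its underside, z up. Starts in the pan, in the half towards the handle, on the pan's +y side
- wheel_b: spoked brass clock wheel lying flat, 30 mm across its teeth, 7 mm thick (hub 9 mm), 22 g; origin at the centre of its underside, z up. Starts in the pan, in the half towards the handle, on the pan's -y side
- polish_tin: bystander: round flat tin, 72 mm across, 24 mm high; origin under its centre
- flat_brush: bystander: flat brush with wooden handle, 194 mm long, 12 mm high, lying; origin under its middle
- screwdriver: bystander: small screwdriver with wooden handle, 171 mm long, 20 mm high, lying; origin under its middle
- magnifier: bystander: hand magnifier with brass rim, 166 mm long, 17 mm high, lying; origin under its middle
- weight_big: bystander: brass scale weight, 34 mm across, 52 mm high; origin under its centre
- weight_small: bystander: brass scale weight, 28 mm across, 42 mm high; origin under its centre
- drawer_box: fixed wooden box of drawers with a clock on it, at the back on the robot's left, 0.18 m high; origin under its middle
- pan_grip: the pan's wooden grip with its brass ferrule, fixed to the pan; its origin and axes are those of the pan (the wood itself lies at x = -96 to -168 mm)

How it is judged (in metres and radians):
On the way:
1. the gate is shut and all three wheels lie released in the pan while it still stands on the table (value of joint spout_gate above 0.013 m and height (world z) of spout_tip below 0.012 m and height (world z) of pan_handle below 0.04 m and z of wheel_loose in the frame of pan between -0.003 and 0.02 m and x of wheel_loose in the frame of pan between -0.08 and 0.072 m and y of wheel_loose in the frame of pan between -0.095 and 0.095 m and contact force between the fingers and wheel_loose below 0.2 N and z of wheel_a in the frame of pan between -0.003 and 0.02 m and x of wheel_a in the frame of pan between -0.08 and 0.072 m and y of wheel_a in the frame of pan between -0.095 and 0.095 m and z of wheel_b in the frame of pan between -0.003 and 0.02 m and x of wheel_b in the frame of pan between -0.08 and 0.072 m and y of wheel_b in the frame of pan between -0.095 and 0.095 m), for 0.2 s.
At the end, for the whole second after the job is handed in: Pan held still by its grip, in the fingers alone, spout tip over 70 mm and handle over 100 mm above the table, spout 20 to 53 degrees below level, floor within 57 degrees of level; gate joint above 0.013; three wheels at rest in it, centres within 65 mm of the gate foot, not touched by fingers (value of joint spout_gate above 0.013 m and angle between pan's own x axis and vertical between 1.92 and 2.5 rad and angle between pan's own z axis and vertical below 1 rad and height (world z) of spout_tip above 0.07 m and height (world z) of pan_handle above 0.1 m and contact force between the fingers and pan_grip above 1 N and linear speed of each of pan, wheel_loose, wheel_a, wheel_b below 0.03 m/s and angular speed of pan below 0.2 rad/s and contact force between pan and drawer_box below 0.2 N and z of wheel_loose in the frame of pan between -0.003 and 0.02 m and x of wheel_loose in the frame of pan between -0.08 and 0.072 m and y of wheel_loose in the frame of pan between -0.095 and 0.095 m and distance between each of wheel_loose, wheel_a, wheel_b and gate_foot below 0.065 m and contact force between the fingers and wheel_loose below 0.2 N and z of wheel_a in the frame of pan between -0.003 and 0.02 m and x of wheel_a in the frame of pan between -0.08 and 0.072 m and y of wheel_a in the frame of pan between -0.095 and 0.095 m and contact force between the fingers and wheel_a below 0.2 N and z of wheel_b in the frame of pan between -0.003 and 0.02 m and x of wheel_b in the frame of pan between -0.08 and 0.072 m and y of wheel_b in the frame of pan between -0.095 and 0.095 m and contact force between the fingers and wheel_b below 0.2 N); the arm keeps its last pose, push and grip.
It fails at once if one of the bystanders (tin, brush, screwdriver, magnifier, weights) is shifted by more than 25 mm (distance of any of polish_tin, flat_brush, screwdriver, magnifier, weight_big, weight_small from where it was at the start of the episode above 0.025 m).
It also fails if it takes over 61 s, if anything falls off the work surface, if the arm or the gripper's body presses on something with over 40 N, if the wrist force passes 120 N, or if a joint passes its speed limit or range.

### The arm

A 7-joint arm with a two-finger parallel gripper is mounted at the origin on the work surface; the furniture and walls round the work are solid. World frame = base frame: x ahead of the robot, y to its left, z up, the work surface at z = 0. Lengths are in mm, angles in rad, forces in N, time in s.
With the tool pointing down it reaches from about 400 to 875 mm from the base axis. Payload 4.4 kg.
Tool frame: the origin (TCP) lies midway between the tips of the shut fingers; the grasp point (between the pads) lies 19 mm behind it (ctrl.grip_point_offset is the distance from the TCP to the grasp point, in mm); z points along the fingers, y is the line along which they close (so a half turn about z gives the same grasp; the last joint's range is limited). The gripper opens to 85 mm and grips with 20 to 120 N. Pads are 22 mm wide; open, the fingers measure 114 mm over their backs; the gripper's body (76 mm by 85 mm) begins 54 mm behind the grasp point. The pads swing forward as they close: fully open they stand 13 mm farther back than shut.
Start: joints at [1.262, 0.628, 0.038, 1.517, -0.027, 0.996, -0.02], TCP at [156.301, -630.942, 231.313] pointing down, gripper open.
Joint ranges: [-3.06, 3.06], [-0.37, 2.12], [-1.25, 1.32], [0.18, 2.47], [-1.1, 4.24], [0.23, 1.98], [-2.94, 2.94]. Speed limits (rad/s): [2.57, 2.57, 3.14, 3.14, 3.14, 3.14, 3.14].

### API

Orientations are given as [roll, pitch, yaw] about the fixed x, y, z axes, in that order (R = Rz(yaw) Ry(pitch) Rx(roll)).
In Python, from cell import ctrl, cams, order, status gives the robot as it stands (ctrl), with the cameras (cams), the job (order) and the readings (status).
- The arm moves only by the tool nudge_tcp, called as name(argument=value, ...) on one line, values as JSON. Schema: {"type":"object","properties":{"motion":{"type":"object","properties":{"increments":{"type":"array","items":{"type":"array","items":{"type":"number"},"minItems":7,"maxItems":7},"minItems":1,"maxItems":12}},"additionalProperties":false,"required":["increments"]},"only":{"type":"string"},"quiet":{"type":"boolean"},"lines":{"type":"string"}},"required":["motion"],"additionalProperties":false}. motion is an object whose key "increments" holds a list of rows, 1 to 12 of them, each of 7 numbers: dx, dy, dz in shares of the most that a row can go, 1 being 50 mm, then a rotation vector rx, ry, rz in fractions of the full range, 1 being 2 pi rad, then the finger opening in mm; each row shifts and turns the commanded pose from where the row before left it, along the tool's axes as they then stand; what a row does not reach is not made up. A row lasts 1/10 s, in which the tool goes at most 50 mm and 0.15 rad, less where a joint would pass 70% of its speed; a pose out of reach is approached as far as the arm can. The fingers move at their own pace and stop on an object; the grip force is fixed at half the most. Time passes only in rows, so rows that do not move let the fingers close. The tool returns the time, the measured TCP pose, the force, the opening and the grip force at its end. only (a regular expression) keeps the lines of the reply that match it, lines (a string "A,B") keeps lines A to B, and quiet returns only ok. Input that does not fit is refused with a message, and nothing moves.
- status.read_state(): the state, without advancing time (a new reading comes with each control period).
- cams.get_image(name): name is "scene" or "top" or "wrist"; returns the picture (420x560x3 uint8, blue, green, red); there is no depth.
- cams.calibration(name): a dict with "fx", "fy", "cx", "cy" (pixels), "rvec" (rotation vector, rad) and "tvec" (3), from world to camera coordinates, as OpenCV has them; the wrist camera has in their place "hand_eye" (4x4, takes a point from camera to tool coordinates, whose origin is the TCP and whose axes are the flange's). Camera axes: x right, y down, z forward; pixel columns grow to the right and rows downward; lengths in mm; the calibration is good to about 2 mm. A picture is of the moment at which its call begins: read the wrist's pose just before it. calibration takes no time and is no camera call.
- order.finish_job(): hands the job in; it is judged then, once.
The state is a dict: "clock": time; "qpos": joint angles; "qd": joint speeds; "tau": joint torques, N m; "eef_pos": TCP position; "tool_rot": TCP orientation; "force": force on the tool from outside, world axes, zero at the start; "torque": the same for the moment, N m; "width": finger opening in mm; "gripper_force": force on a finger pad.
Only numpy, scipy, OpenCV 4.12 (cv2) and the standard library are available. Lean on these libraries where they do the work, as an engineer would, in place of code of your own. Each camera call takes 0.05 s, during which the arm holds its last target. There are 200 camera calls.

## Working session

There is one attempt and no reset: what is moved stays moved. The work goes in short steps, Python scripts to look and compute and a tool call to move; the robot and the scene stay as the last step left them, time stands still between calls to the robot, and variables do not carry over. Pictures are saved under pics/ and viewed, at most 10 in all, crops included, and the job is handed in when it is done.

```bash
ls; mkdir -p pics
```

Run:
```python
from cell import ctrl, cams, order, status
import cv2
for n in("top","scene"):
    cv2.imwrite(f"pics/{n}0.png",cams.get_image(n)); print(n,cams.calibration(n))
print(cams.calibration("wrist"),status.read_state(),ctrl.grip_point_offset)
```

```text
cell.py
pics
top {'fx': 441.2720362141335, 'fy': 441.2720362141335, 'cx': 280.88413746403154, 'cy': 208.8320669027027, 'rvec': array([ 2.22010185, -2.18580832,  0.08812132]), 'tvec': array([-162.70614661,  476.21273158, 1322.79385001])}
scene {'fx': 480.67674152539473, 'fy': 480.67674152539473, 'cx': 276.42688274842, 'cy': 205.73261908701411, 'rvec': array([ 0.68400587, -2.7468984 ,  0.98045779]), 'tvec': array([ 347.94354707,  313.53794165, 1177.29083595])}
{'fx': 339.05002574394416, 'fy': 339.05002574394416, 'cx': 284.78161777778695, 'cy': 218.25572699149504, 'hand_eye': array([[ 6.07900472e-04, -9.56222972e-01, -2.92638442e-01,
         7.46505171e+01],
       [ 9.99999584e-01,  3.82467261e-04,  8.27561259e-04,
         2.11823685e-01],
       [-6.79408464e-04, -2.92638823e-01,  9.56222807e-01,
        -1.42318227e+02],
       [ 0.00000000e+00,  0.00000000e+00,  0.00000000e+00,
         1.00000000e+00]])} {'clock': 0.1, 'qpos': array([ 1.26218085,  0.62923162,  0.03845205,  1.51824365, -0.0270551 ,
        0.99631568, -0.02001436]), 'qd': array([ 0.00089867, -0.00308354, -0.00053266, -0.00340785, -0.00031973,
       -0.00037372,  0.00032545]), 'tau': array([ 2.72999656e-03, -5.64530683e+01,  1.23081788e+00, -1.93971473e+01,
        1.14486966e-02,  5.49795004e-03, -9.23952967e-06]), 'eef_pos': array([ 156.19329326, -630.38770021,  230.5032226 ]), 'tool_rot': array([-3.13991164e+00, -2.65862811e-05,  2.42765773e-01]), 'force': array([ 0.02360205, -0.54070251, -0.37053696]), 'torque': array([-0.03785104,  0.00830548, -0.00413557]), 'gripper_force': 0.0, 'width': 85.62469906025441} 18.700000000000003
```

View pics/top0.png

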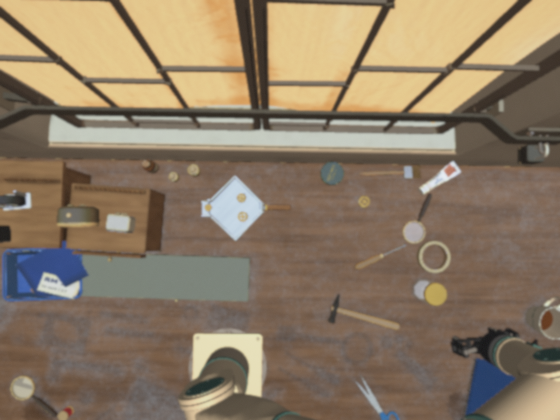

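View pics/scene0.png

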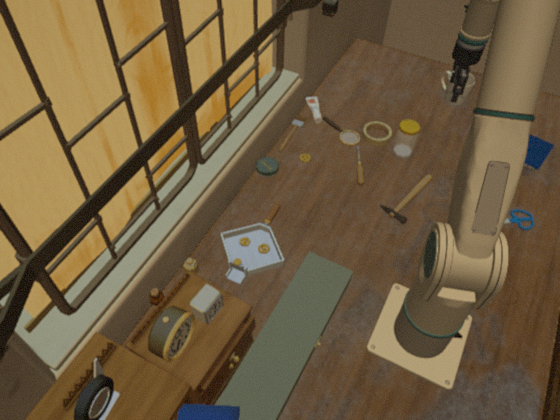

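The top view shows the pan at about (235,208), with the spout on the left (206,208) and the handle end at (289,206). The loose wheel is at (364,201), the tin at (331,173) and the brush at (388,172). The scene view agrees. I'll zoom in to measure.

Create h.py:
```python
import numpy as np,cv2
from cell import ctrl, cams, order, status
from scipy.spatial.transform import Rotation as Ro
def ray(name,uv,z,st=None):
    c=cams.calibration(name); d=np.array([(uv[0]-c["cx"])/c["fx"],(uv[1]-c["cy"])/c["fy"],1.])
    if name=="wrist":
        H=c["hand_eye"]; R=Ro.from_euler("xyz",st["tool_rot"]).as_matrix()
        o=R@H[:3,3]+st["eef_pos"]; d=R@H[:3,:3]@d
    else:
        R=cv2.Rodrigues(c["rvec"])[0]; o=-R.T@c["tvec"]; d=R.T@d
    return o+d*(z-o[2])/d[2]
def go(p,yaw):
    "shift in tool axes and turn needed to reach TCP p, pointing down, at yaw"
    s=status.read_state(); R=Ro.from_euler("xyz",s["tool_rot"])
    T=Ro.from_euler("xyz",[np.pi,0,yaw])
    print("shift",R.inv().apply(np.array(p)-s["eef_pos"]).round(1),"rot",(R.inv()*T).as_rotvec().round(3),"pos",s["eef_pos"].round(1),"rpy",s["tool_rot"].round(3),"t",round(s["clock"],2))
```

Run:
```python
from h import *
im=cv2.imread("pics/top0.png")
a=cv2.resize(im[160:256,190:310],None,fx=6,fy=6,interpolation=3)
cv2.imwrite("pics/c1.png",a)
for n,uv,z in [("wheel",(364,201.5),7),("tin",(331,173),24),("brushend",(362,172),6),("brushend2",(412,172),6),("wb",(193,169),50),("handle end",(289,206.5),31),("sideN",(235,176),29),("sideS",(235,240),29),("wa",(241.5,197.5),9),("wb",(243,216),9),("box",(163,220),180)]: print(n,ray("top",uv,z).round(1))
```

```text
wheel [ 505.9 -410.2    7. ]
tin [ 589.6 -305.6   24. ]
brushend [ 597.  -403.8    6. ]
brushend2 [ 599.8 -559.     6. ]
wb [590.4 107.1  50. ]
handle end [ 485.2 -179.2   31. ]
sideN [574.6 -15.5  29. ]
sideS [382.6 -19.5  29. ]
wa [511.7 -34.9   9. ]
wb [455.4 -40.6   9. ]
box [434.6 159.1 180. ]
```

View pics/c1.png

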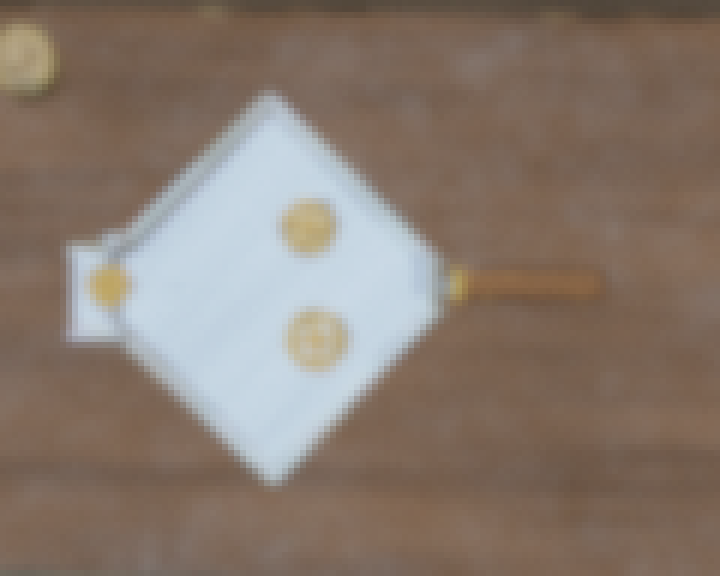

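The crop shows the knob at crop pixel (109,287), the ferrule at (457,285), the handle end at (600,283), and the two wheels at (308,227) and (317,340).

Run:
```python
from h import *
f=lambda u,v,z: ray("top",(190+u/6-.4,160+v/6-.4),z)
k=f(109,287,60);e=f(600,283,31);fr=f(457,285,25)
d=k-e;yaw=np.arctan2(d[1],d[0]);L=np.hypot(d[0],d[1])
print("knob",k,"end",e,"ferr",fr,"yaw",yaw,"len(243.5)",L)
u=d[:2]/L; o=e[:2]+u*(168+(L-243.5)/2); print("origin",o)
Rt=np.array([[u[0],u[1]],[-u[1],u[0]]])
for n,p in [("b",f(308,227,9)),("a",f(317,340,9))]: print(n,p, Rt@(p[:2]-o))
for x in (25,75.5,-124): print(x,o+u*x)
go([505.9,-410.2,150],0.9)
```

```text
knob [476.74430227  59.39404622  60.        ] end [ 484.42335281 -180.99025128   31.        ] ferr [ 482.62282631 -109.48265803   25.        ] yaw 1.6027303595865312 len(243.5) 240.50691944097088
origin [479.10712954 -14.57168299]
b [511.86234817 -33.19792797   9.        ] [-19.66257687 -32.14380842]
a [454.54264229 -38.90034707   9.        ] [-23.53195034  25.32874341]
25 [478.3089144   10.41557081]
75.5 [476.69651983  60.88982349]
-124 [ 483.06627662 -138.50846185]
shift [ 392.4 -129.5   80.7] rot [-0.002 -0.001 -0.657] pos [ 156.2 -630.4  230.5] rpy [-3.14  -0.     0.243] t 0.1
```

The manual's scale: shifts go in shares of 50 mm and turns go in shares of 2 pi rad. Converting my numbers, 44 mm is 0.88, 40 mm is 0.8.

nudge_tcp(motion={"increments": [[0.88, -0.28, 0, 0, 0, 0, 85], [0.88, -0.28, 0, 0, 0, 0, 85], [0.88, -0.28, 0, 0, 0, 0, 85], [0.88, -0.28, 0, 0, 0, 0, 85], [0.88, -0.28, 0, 0, 0, 0, 85], [0.88, -0.3, 0, 0, 0, 0, 85], [0.88, -0.3, 0, 0, 0, 0, 85], [0.88, -0.3, 0, 0, 0, 0, 85], [0.8, -0.3, 0, 0, 0, 0, 85]]})

```text
clock: 1.0
eef_pos: [507.3, -408.7, 230.9]
tool_rot: [-3.141, -0.0, 0.244]
force: [0.5, -0.6, 0.1]
width: 85.0
gripper_force: 0.0
```

nudge_tcp(motion={"increments": [[0, 0, 0.24, 0, 0, -0.0207, 75], [0, 0, 0.24, 0, 0, -0.0207, 65], [0, 0, 0.24, 0, 0, -0.0207, 65], [0, 0, 0.24, 0, 0, -0.0207, 65], [0, 0, 0.24, 0, 0, -0.0207, 65], [0, 0, 0, 0, 0, 0, 65], [0, 0, 0, 0, 0, 0, 65]]})

```text
clock: 1.7
eef_pos: [505.3, -410.5, 171.1]
tool_rot: [-3.141, -0.0, 0.889]
force: [0.8, 0.0, 0.4]
width: 65.0
gripper_force: 0.0
```

Run:
```python
from h import *
s=status.read_state(); cv2.imwrite("pics/w1.png",cams.get_image("wrist"));import pickle;pickle.dump(s,open("s1.pkl","wb"))
go([505.9,-410.2,150],0.9);print(s["width"])
```

```text
shift [ 0.6 -0.1 21.6] rot [ 0.   -0.   -0.01] pos [ 505.7 -410.7  171.6] rpy [ 3.141 -0.     0.89 ] t 1.75
65.01657415656639
```

View pics/w1.png

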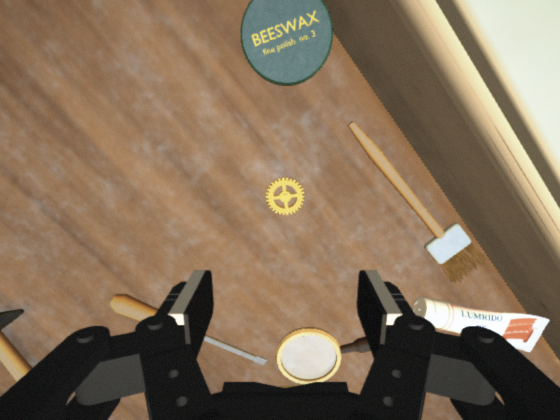

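The wrist view shows the wheel at (285,196), with the tin, brush and magnifier well clear of it.

Run:
```python
from h import *; import pickle
s=pickle.load(open("s1.pkl","rb"))
w=ray("wrist",(285,196.5),7,s);print(w,"diam",np.linalg.norm(ray("wrist",(305.5,196.5),7,s)-ray("wrist",(265,196.5),7,s)))
print("mag",ray("wrist",(309,328),17,s),ray("wrist",(265,360),10,s))
go([w[0],w[1],3],0.89)
```

```text
[ 506.70582322 -409.44838731    7.        ] diam 37.539558304750344
mag [ 441.0082413  -529.30849108   17.        ] [ 377.21942797 -535.28007241   10.        ]
shift [  1.7  -0.  168.6] rot [ 0. -0. -0.] pos [ 505.7 -410.7  171.6] rpy [ 3.141 -0.     0.89 ] t 1.75
```

In the tool's units: 40 mm is 0.8, 30 mm is 0.6.

nudge_tcp(motion={"increments": [[0.034, 0, 0.8, 0, 0, 0, 60], [0, 0, 0.8, 0, 0, 0, 60], [0, 0, 0.8, 0, 0, 0, 60], [0, 0, 0.6, 0, 0, 0, 60], [0, 0, 0.24, 0, 0, 0, 60], [0, 0, 0.13, 0, 0, 0, 60], [0, 0, 0, 0, 0, 0, 50], [0, 0, 0, 0, 0, 0, 30], [0, 0, 0, 0, 0, 0, 30], [0, 0, 0, 0, 0, 0, 30], [0, 0, 0, 0, 0, 0, 30]]})

```text
clock: 2.85
eef_pos: [507.7, -410.0, 6.5]
tool_rot: [3.138, 0.0, 0.892]
force: [-2.2, 2.9, 12.8]
width: 30.0
gripper_force: 6.2
```

In the tool's units: -40 mm is -0.8, -30 mm is -0.6.

nudge_tcp(motion={"increments": [[0, 0, -0.6, 0, 0, 0, 60], [0, 0, -0.8, 0, 0, 0, 60], [0, 0, 0, 0, 0, 0, 60], [0, 0, 0, 0, 0, 0, 60]]})

```text
clock: 3.25
eef_pos: [507.9, -410.3, 75.5]
tool_rot: [3.137, -0.0, 0.892]
force: [-0.6, 0.7, -0.2]
width: 60.0
gripper_force: 0.0
```

Run:
```python
from h import *;import pickle
s=status.read_state(); cv2.imwrite("pics/w2.png",cams.get_image("wrist"));pickle.dump(s,open("s1.pkl","wb"));print(s)
```

```text
{'clock': 3.25, 'qpos': array([ 0.70732339,  0.81674082, -0.1209604 ,  1.63256806,  0.13790376,
        0.69584568, -0.15973734]), 'qd': array([-0.00231932,  0.04328734,  0.00529495,  0.02927608, -0.00102575,
        0.00112573, -0.00136992]), 'tau': array([-1.25051552e-02, -6.24079871e+01, -1.25183724e+00, -1.55471832e+01,
        9.07407462e-03, -7.72851077e-02,  2.83920643e-03]), 'eef_pos': array([ 507.86973079, -410.25572055,   75.51196117]), 'tool_rot': array([ 3.13682154e+00, -9.04333405e-05,  8.92457554e-01]), 'force': array([-0.63072507,  0.65466649, -0.20364619]), 'torque': array([-0.00051594,  0.0516069 , -0.0200465 ]), 'gripper_force': 0.0, 'width': 59.98828629423973}
```

View pics/w2.png

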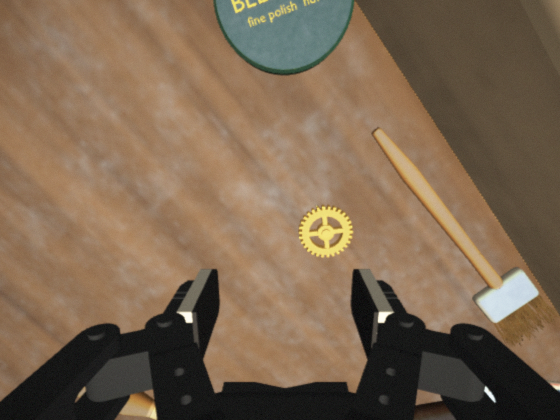

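The wheel slipped sideways and is now at (326,231). The fingertips rode too high, so I'll measure it again.

Run:
```python
from h import *; import pickle
s=pickle.load(open("s1.pkl","rb"))
w=ray("wrist",(326,231.5),7,s);print(w,"diam",np.linalg.norm(ray("wrist",(353,231.5),7,s)-ray("wrist",(299,231.5),7,s)))
c=cams.calibration("wrist");H=c["hand_eye"]
for p in ([0,0,0],[0,30,-5],[0,-30,-5],[0,30,-19],[-11,30,-19],[11,30,-19]):
    q=np.linalg.inv(H)@np.r_[p,1]; print(p,c["cx"]+c["fx"]*q[0]/q[2],c["cy"]+c["fy"]*q[1]/q[2])
go([w[0],w[1],2],0.89)
```

```text
[ 530.01451297 -427.12798495    7.        ] diam 35.58996319300375
[0, 0, 0] 284.04206604190665 281.6757296243214
[0, 30, -5] 350.44831536314877 286.9305528829958
[0, -30, -5] 217.5845733841807 286.8673416414014
[0, 30, -19] 356.7438827377968 303.4589571736537
[-11, 30, -19] 355.10609041836165 326.483024851354
[11, 30, -19] 358.4589839937561 279.3480812568983
shift [ 0.8 28.9 72.1] rot [0.002 0.    0.002] pos [ 506.9 -409.6   74. ] rpy [3.14  0.    0.892] t 3.3
```

In the tool's units: 40 mm is 0.8, 28.5 mm is 0.57.

nudge_tcp(motion={"increments": [[0.016, 0.57, 0, 0, 0, 0, 48], [0, 0, 0.8, 0, 0, 0, 48], [0, 0, 0.36, 0, 0, 0, 48], [0, 0, 0, 0, 0, 0, 48], [0, 0, 0, 0, 0, 0, 48]]})

```text
clock: 3.8
eef_pos: [528.5, -425.8, 14.1]
tool_rot: [-3.139, 0.0, 0.893]
force: [1.0, -0.2, -0.5]
width: 48.0
gripper_force: 0.0
```

Run:
```python
from h import *;import pickle
s=status.read_state(); im=cams.get_image("wrist");cv2.imwrite("pics/w3.png",im);pickle.dump(s,open("s1.pkl","wb"))
go([530,-427.1,1],0.89)
h=cv2.inRange(cv2.cvtColor(im,cv2.COLOR_BGR2HSV),(20,110,110),(35,255,255)); n,l,st,c=cv2.connectedComponentsWithStats(h)
for i in range(1,n):
    if st[i,4]>60: print(st[i],c[i],ray("wrist",(st[i,0]+st[i,2]/2,st[i,1]+st[i,3]/2),7,s))
```

```text
shift [-0.1  0.9 14.3] rot [ 0.    -0.     0.003] pos [ 529.4 -426.4   15.3] rpy [ 3.141 -0.     0.893] t 3.85
[383 184  45  57 132] [405.03030303 212.10606061] [ 591.58056729 -436.1620848     7.        ]
[ 252  241   73   67 2874] [287.92867084 273.73034099] [ 530.22065574 -427.06269507    7.        ]
```

View pics/w3.png

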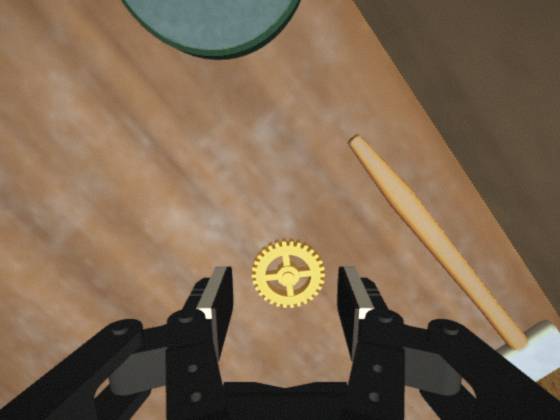

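The wheel at (288,274) is centred between the fingers, so I'll descend and close.

In the tool's units: 8 mm is 0.16, 6 mm is 0.12.

nudge_tcp(motion={"increments": [[0.006, 0.018, 0.16, 0, 0, 0, 48], [0, 0, 0.12, 0, 0, 0, 48], [0, 0, 0, 0, 0, 0, 48], [0, 0, 0, 0, 0, 0, 42], [0, 0, 0, 0, 0, 0, 34], [0, 0, 0, 0, 0, 0, 28], [0, 0, 0, 0, 0, 0, 28]]})

```text
clock: 4.55
eef_pos: [530.5, -427.0, 1.5]
tool_rot: [3.141, -0.0, 0.893]
force: [0.1, -0.3, 4.6]
width: 31.9
gripper_force: 59.3
```

In the tool's units: -50 mm is -1, -40 mm is -0.8, -0.14 rad / 6.2832 = -0.0223.

nudge_tcp(motion={"increments": [[0, 0, -0.8, 0, 0, 0, 28], [0, 0, -1, 0, 0, -0.0207, 28], [0, 0, -0.6, 0, 0, -0.0223, 28], [0, 0, 0, 0, 0, -0.0223, 28], [0, 0, 0, 0, 0, -0.0223, 28], [0, 0, 0, 0, 0, -0.0207, 28], [0, 0, 0, 0, 0, 0, 28]]})

```text
clock: 5.25
eef_pos: [529.9, -426.9, 120.6]
tool_rot: [3.142, -0.001, 1.573]
force: [-0.4, 0.0, -0.3]
width: 32.3
gripper_force: 59.5
```

```bash
python3 -c "
from h import *
go([478.6,2,50],1.6);print(status.read_state()['width'])"
```

```text
shift [428.9 -50.4  70.8] rot [ 0.    -0.001 -0.027] pos [ 529.9 -426.9  120.6] rpy [ 3.142e+00 -1.000e-03  1.573e+00] t 5.25
32.2816360131685
```

In the tool's units: 43 mm is 0.86, -10 mm is -0.2, -0.027 rad / 6.2832 = -0.0043.

nudge_tcp(motion={"increments": [[0.86, -0.2, 0, 0, 0, 0, 28], [0.86, -0.2, 0, 0, 0, 0, 28], [0.86, -0.2, 0, 0, 0, 0, 28], [0.86, -0.2, 0, 0, 0, 0, 28], [0.86, -0.2, 0, 0, 0, 0, 28], [0.86, 0, 0, 0, 0, 0, 28], [0.86, 0, 0, 0, 0, 0, 28], [0.86, 0, 0, 0, 0, 0, 28], [0.86, 0, 0, 0, 0, 0, 28], [0.86, 0, 0, 0, 0, -0.0043, 28], [0, 0, 0, 0, 0, 0, 28], [0, 0, 0, 0, 0, 0, 28]]})

```text
clock: 6.45
eef_pos: [479.4, 4.4, 120.9]
tool_rot: [3.141, -0.0, 1.6]
force: [0.1, -0.2, -1.9]
width: 32.3
gripper_force: 59.6
```

Run:
```python
from h import *;import pickle
s=status.read_state(); im=cams.get_image("wrist");cv2.imwrite("pics/w4.png",im);pickle.dump(s,open("s1.pkl","wb"))
go([478.6,2,50],1.6);print(s["width"])
```

```text
shift [-0.7 -0.7 70.8] rot [-0.     0.001 -0.002] pos [479.3   2.8 120.8] rpy [-3.141e+00  1.000e-03  1.598e+00] t 6.5
32.32017833458796
```

View pics/w4.png

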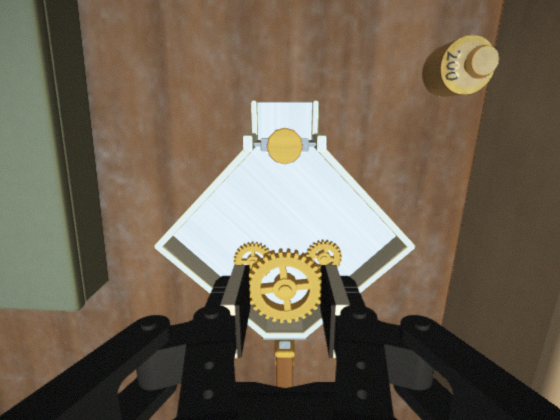

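The wrist view shows the wheel held flat. The pan's knob is at (285,146), its rim side corners are at (156,246) and (413,246), and wheels a and b are visible behind the held wheel.

Run:
```python
from h import *; import pickle
s=pickle.load(open("s1.pkl","rb"))
k=ray("wrist",(285,146),61,s);l=ray("wrist",(156,246),29,s);r=ray("wrist",(413,246),29,s);m=(l+r)/2;h=ray("wrist",(285,354),25,s)
print("knob",k,"corners",l,r,"mid",m,"width",np.linalg.norm(l-r),"ferr",h)
d=k-m;print("yaw",np.arctan2(d[1],d[0]),"dist 75.5?",np.hypot(*d[:2]))
for p in((251,258),(325,256)):print(ray("wrist",p,8,s))
```

```text
knob [478.03266069  60.98354257  61.        ] corners [384.78340063 -17.40573198  29.        ] [575.11414796 -11.65492618  29.        ] mid [479.94877429 -14.53032908  29.        ] width 190.41760724671104 ferr [ 483.31664908 -113.07393436   25.        ]
yaw 1.5961652091807261 dist 75.5? 75.53817778660562
[453.1611371  -34.21608282   8.        ]
[513.43521715 -30.62548621   8.        ]
```

In the tool's units: -40 mm is -0.8, 25 mm is 0.5.

nudge_tcp(motion={"increments": [[0.14, 0, 0.8, 0, 0, 0, 28], [0, 0, 0.8, 0, 0, 0, 28], [0, 0, 0.5, 0, 0, 0, 28], [0, 0, 0.2, 0, 0, 0, 28], [0, 0, 0, 0, 0, 0, 28], [0, 0, 0, 0, 0, 0, 50], [0, 0, 0, 0, 0, 0, 50], [0, 0, -0.4, 0, 0, 0, 50], [0, 0, -0.8, 0, 0, 0, 50], [0, 0, -0.8, 0, 0, 0, 0], [0, 0, 0, 0, 0, 0, 0]]})

```text
clock: 7.6
eef_pos: [482.7, 10.1, 111.0]
tool_rot: [3.131, -0.0, 1.598]
force: [0.7, -0.3, -0.4]
width: 21.7
gripper_force: 0.0
```

Run:
```python
from h import *
im=cams.get_image("wrist");cv2.imwrite("pics/w5.png",im)
go([478,60.9,75],1.597)
```

```text
shift [51.2 -2.4 34.1] rot [ 0.007 -0.     0.001] pos [481.5   9.8 109.1] rpy [ 3.134 -0.     1.598] t 7.65
```

View pics/w5.png

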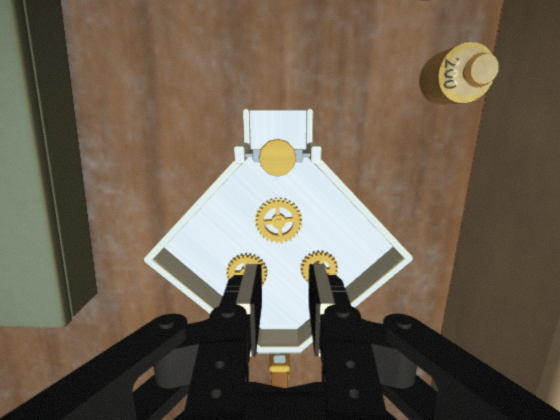

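All three wheels lie flat in the pan. Next I'll push the gate down with the fingers shut.

In the tool's units: 26 mm is 0.52, 25 mm is 0.5.

nudge_tcp(motion={"increments": [[0.5, -0.04, 0, 0, 0, 0, 0], [0.52, 0, 0, 0, 0, 0, 0], [0, 0, 0.3, 0, 0, 0, 0], [0, 0, 0.3, 0, 0, 0, 0], [0, 0, 0, 0, 0, 0, 0], [0, 0, 0, 0, 0, 0, 0]]})

```text
clock: 8.25
eef_pos: [475.2, 60.7, 75.6]
tool_rot: [-3.14, 0.0, 1.599]
force: [0.4, 0.3, 0.1]
width: 0.1
gripper_force: 0.0
```

```bash
python3 -c "
from h import *
go([478,60.9,46],1.597)"
```

```text
shift [ 0.1  2.8 29.6] rot [-0.001  0.     0.002] pos [475.2  60.7  75.6] rpy [-3.14   0.     1.599] t 8.25
```

In the tool's units: 8 mm is 0.16, 4 mm is 0.08.

nudge_tcp(motion={"increments": [[0, 0.046, 0.16, 0, 0, 0, 0], [0, 0, 0.08, 0, 0, 0, 0], [0, 0, 0.08, 0, 0, 0, 0], [0, 0, 0.08, 0, 0, 0, 0], [0, 0, 0.08, 0, 0, 0, 0], [0, 0, 0.06, 0, 0, 0, 0], [0, 0, 0.06, 0, 0, 0, 0], [0, 0, 0.02, 0, 0, 0, 0], [0, 0, 0, 0, 0, 0, 0]]})

```text
clock: 9.15
eef_pos: [478.4, 61.0, 45.6]
tool_rot: [3.14, 0.0, 1.6]
force: [-1.4, -1.0, 12.3]
width: -0.2
gripper_force: 6.0
```

In the tool's units: 2 mm is 0.04.

nudge_tcp(motion={"increments": [[0, 0, 0.04, 0, 0, 0, 0], [0, 0, 0, 0, 0, 0, 0]]})

```text
clock: 9.35
eef_pos: [478.6, 61.1, 45.3]
tool_rot: [3.139, 0.001, 1.6]
force: [-4.5, -1.4, 32.8]
width: 0.0
gripper_force: 16.1
```

nudge_tcp(motion={"increments": [[0, 0, -0.6, 0, 0, 0, 0], [0, 0, -0.8, 0, 0, 0, 0], [0, 0, 0, 0, 0, 0, 50], [0, 0, 0, 0, 0, 0, 50]]})

```text
clock: 9.75
eef_pos: [478.2, 61.1, 113.3]
tool_rot: [3.14, -0.0, 1.6]
force: [0.3, 0.4, -0.0]
width: 28.4
gripper_force: 0.0
```

```bash
python3 - <<'E'
from h import *
o=np.array([479.95,-14.5]);u=np.array([np.cos(1.5975),np.sin(1.5975)])
g=o-124*u; print(g); go([*g,120],1.5975)
E
```

```text
[ 483.26086196 -138.45579129]
shift [-199.6   -0.7   -6.7] rot [ 0.001 -0.     0.002] pos [478.2  61.1 113.3] rpy [ 3.14 -0.    1.6 ] t 9.75
```

In the tool's units: -47.5 mm is -0.95, -47 mm is -0.94.

nudge_tcp(motion={"increments": [[-0.94, 0, 0, 0, 0, 0, 50], [-0.94, 0, 0, 0, 0, 0, 50], [-0.94, 0, 0, 0, 0, 0, 50], [-0.95, 0, 0, 0, 0, 0, 50], [0, 0, 0, 0, 0, 0, 50], [0, 0, 0.7, 0, 0, 0, 50], [0, 0, 0, 0, 0, 0, 50]]})

```text
clock: 10.45
eef_pos: [479.8, -126.7, 74.0]
tool_rot: [-3.133, -0.002, 1.599]
force: [-1.4, 0.1, -0.7]
width: 49.8
gripper_force: 0.0
```

```bash
python3 - <<'E'
from h import *
o=np.array([479.95,-14.5]);u=np.array([np.cos(1.5975),np.sin(1.5975)])
s=status.read_state();cv2.imwrite("pics/w6.png",cams.get_image("wrist"))
g=o-113*u; print(g); go([*g,4],1.5975)
E
```

```text
[ 482.96715646 -127.45971303]
shift [-1.3  2.6 71.6] rot [-0.007 -0.002  0.003] pos [ 480.8 -126.3   75.6] rpy [-3.135e+00 -2.000e-03  1.601e+00] t 10.5
```

View pics/w6.png

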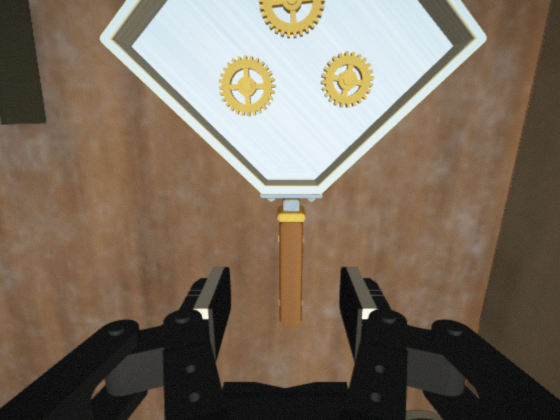

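The handle is at column 291, from row 220 to 325, which matches the computed +2 mm offset. I'll descend and grip.

In the tool's units: 30 mm is 0.6, 25 mm is 0.5.

nudge_tcp(motion={"increments": [[0, 0.04, 0.6, 0, 0, 0, 50], [0, 0, 0.5, 0, 0, 0, 50], [0, 0, 0.24, 0, 0, 0, 50], [0, 0, 0.08, 0, 0, 0, 40], [0, 0, 0, 0, 0, 0, 30], [0, 0, 0, 0, 0, 0, 10], [0, 0, 0, 0, 0, 0, 5], [0, 0, 0, 0, 0, 0, 5], [0, 0, 0, 0, 0, 0, 5]]})

```text
clock: 11.4
eef_pos: [486.0, -127.4, 7.9]
tool_rot: [3.14, 0.0, 1.6]
force: [-1.0, 0.7, 6.1]
width: 12.5
gripper_force: 61.2
```

nudge_tcp(motion={"increments": [[0, 0, -0.1, 0, 0, 0, 5], [0, 0, -0.2, 0, 0, 0, 5], [0, 0, -0.3, 0, 0, 0, 5], [0, 0, -0.4, 0, 0, 0, 5], [0, 0, -0.4, 0, 0, 0, 5], [0, 0, -0.4, 0, 0, 0, 5], [0, 0, -0.4, 0, 0, 0, 5], [0, 0, -0.4, 0, 0, 0, 5], [0, 0, -0.4, 0, 0, 0, 5], [0, 0, 0, 0, 0, 0, 5], [0, 0, 0, 0, 0, 0, 5]]})

```text
clock: 12.5
eef_pos: [485.1, -127.6, 156.9]
tool_rot: [3.141, 0.0, 1.6]
force: [-0.5, -0.4, -3.6]
width: 12.9
gripper_force: 59.8
```

In the tool's units: -35 mm is -0.7, -25 mm is -0.5.

nudge_tcp(motion={"increments": [[0, 0, -0.5, 0, 0, 0, 5], [0, 0, -0.7, 0, 0, 0, 5], [0, 0, -0.7, 0, 0, 0, 5], [0, 0, -0.7, 0, 0, 0, 5], [0, 0, -0.3, 0, 0, 0, 5], [0, 0, 0, 0, 0, 0, 5]]})

```text
clock: 13.1
eef_pos: [486.2, -127.5, 302.7]
tool_rot: [3.139, 0.001, 1.6]
force: [1.2, -0.4, -3.5]
width: 13.0
gripper_force: 59.8
```

nudge_tcp(motion={"increments": [[0, 0, 0, 0, -0.0064, 0, 5], [0, 0, 0, 0, -0.0095, 0, 5], [0, 0, 0, 0, -0.0095, 0, 5], [0, 0, 0, 0, -0.0095, 0, 5], [0, 0, 0, 0, -0.0095, 0, 5], [0, 0, 0, 0, -0.0095, 0, 5], [0, 0, 0, 0, -0.0095, 0, 5], [0, 0, 0, 0, -0.0095, 0, 5], [0, 0, 0, 0, -0.0095, 0, 5], [0, 0, 0, 0, -0.0095, 0, 5], [0, 0, 0, 0, -0.0064, 0, 5], [0, 0, 0, 0, 0, 0, 5]]})

```text
clock: 14.3
eef_pos: [484.3, -125.6, 298.7]
tool_rot: [-3.134, 0.619, 1.608]
force: [0.5, -0.1, -3.1]
width: 12.7
gripper_force: 59.9
```

Run:
```python
from h import *;import pickle
s=status.read_state(); im=cams.get_image("wrist");cv2.imwrite("pics/w7.png",im);pickle.dump(s,open("s1.pkl","wb"))
print(s["qpos"].round(2),s["eef_pos"],s["tool_rot"])
h=cv2.inRange(cv2.cvtColor(im,cv2.COLOR_BGR2HSV),(18,110,110),(35,255,255)); n,l,st,c=cv2.connectedComponentsWithStats(h)
for i in range(1,n):
    if st[i,4]>60: print(st[i],c[i])
```

```text
[ 0.    0.4  -0.3   1.96  0.8   1.14 -0.73] [ 484.29482831 -125.59769697  298.68936121] [-3.13407702  0.61887793  1.60787294]
[ 63 163  21  74 125] [ 72.944 200.44 ]
[ 69 165  22  74 193] [ 80.58031088 203.68393782]
[164 190  39  34 211] [181.99052133 206.10900474]
[337 219   7  25  70] [340.15714286 231.51428571]
[226 239  36  13 117] [244.73504274 242.48717949]
[191 249  52  19 399] [212.11779449 255.1754386 ]
[264 257  43  14 529] [285.06616257 263.84688091]
[549 256  11  31 126] [555.53174603 269.11111111]
[ 520  285   40  114 1840] [544.08967391 336.48586957]
[129 290  37  21 577] [147.05199307 300.12998267]
[ 439  313   77   53 1963] [482.1589404  342.60825267]
[496 363  45  38 697] [520.20946915 379.16929699]
[417 374  10  17  77] [421.19480519 382.61038961]
```

nudge_tcp(motion={"increments": [[0, 0, 0, 0, 0, 0, 5], [0, 0, 0, 0, 0, 0, 5], [0, 0, 0, 0, 0, 0, 5], [0, 0, 0, 0, 0, 0, 5], [0, 0, 0, 0, 0, 0, 5], [0, 0, 0, 0, 0, 0, 5], [0, 0, 0, 0, 0, 0, 5], [0, 0, 0, 0, 0, 0, 5]]})

```text
clock: 15.15
eef_pos: [485.4, -127.3, 301.9]
tool_rot: [3.141, 0.62, 1.6]
force: [0.2, 0.1, -2.9]
width: 12.8
gripper_force: 59.9
```

Run:
```python
from h import *
w=cams.get_image("wrist")[0:300,60:520];sc=cams.get_image("scene");t=cams.get_image("top")
c=cams.calibration("scene");p,_=cv2.projectPoints(np.array([[480.,0,230]]),c["rvec"],c["tvec"],np.array([[c["fx"],0,c["cx"]],[0,c["fy"],c["cy"]],[0,0,1]]),None);u,v=p.ravel().astype(int);print(u,v)
u=min(max(u,84),476);v=min(max(v,75),345)
a=cv2.resize(sc[v-75:v+75,u-84:u+84],(336,300)); b=cv2.resize(t[140:290,150:318],(336,300))
cv2.imwrite("pics/fin.png",np.vstack([np.hstack([w,a]),np.hstack([np.zeros((300,460,3),np.uint8),b])]))
```

```text
245 202
```

View pics/fin.png

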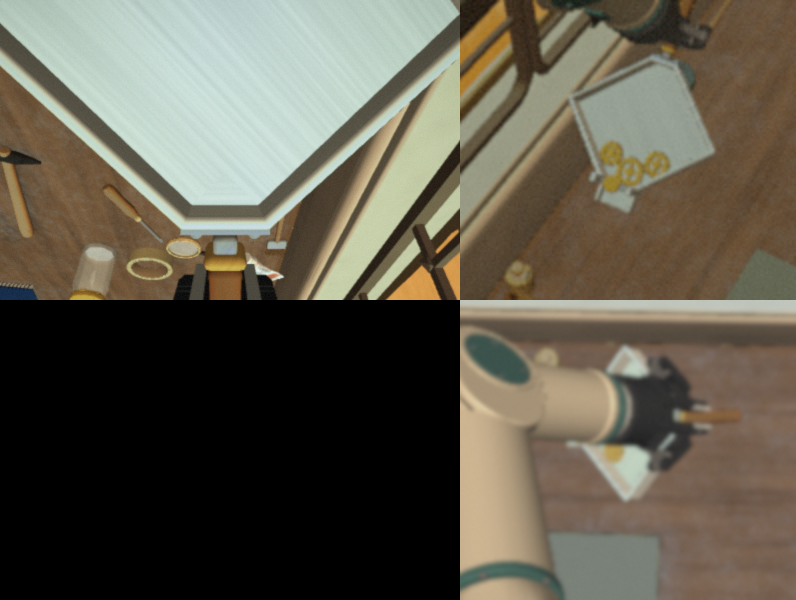

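The scene crop (top right) shows the three wheels by the spout at (612,152), (632,170) and (657,162), with the knob at (612,183). Next I'll measure their distances to the gate foot.

Run:
```python
from h import *
s=status.read_state();R=Ro.from_euler("xyz",s["tool_rot"]).as_matrix();P=R@np.diag([1,-1,-1])
c=cams.calibration("scene");K=np.array([[c["fx"],0,c["cx"]],[0,c["fy"],c["cy"]],[0,0,1]]);Rc=cv2.Rodrigues(c["rvec"])[0];cam=-Rc.T@c["tvec"]
px=lambda x,y:np.array([245-84+(x-460)/2,202-75+y/2])
for sl in (0,.05,.1):
    Q=P@Ro.from_euler("y",sl).as_matrix(); o=s["eef_pos"]-Q@np.array([-113,0,7.])
    pr=lambda q:cv2.projectPoints((o+Q@np.array(q,float))[None],c["rvec"],c["tvec"],K,None)[0].ravel().round(1)
    print("slip",sl,"knob",pr([75.5,0,46]),px(612,183),"corners",pr([0,95,29]),px(714,152),pr([0,-95,29]),px(571,98),"tip z",(o+Q@[102,0,0])[2])
    for uv in((612,152),(632,170),(657,162)):
        d=Rc.T@np.linalg.inv(K)@np.r_[px(*uv),1]; a=Q.T@(cam-o);b=Q.T@d; w=a+b*(9-a[2])/b[2]; print(w.round(1),np.linalg.norm(w-[72,0,9]).round(1))
```

```text
slip 0 knob [234.6 218. ] [237.  218.5] corners [285.3 202.8] [288. 203.] [213.8 175.3] [216.5 176. ] tip z 171.20452790625865
[ 41.6 -21.4   9. ] 37.2
[52.7 10.4  9. ] 21.9
[32.9 35.7  9. ] 52.9
slip 0.05 knob [235.7 219.1] [237.  218.5] corners [285.7 203.4] [288. 203.] [214.5 176.1] [216.5 176. ] tip z 162.82533959669607
[ 41.7 -24.2   9. ] 38.8
[53.   7.6  9. ] 20.5
[33.  33.4  9. ] 51.3
slip 0.1 knob [236.8 219.9] [237.  218.5] corners [286.2 204. ] [288. 203.] [215.3 176.7] [216.5 176. ] tip z 154.79356611799273
[ 42.3 -27.1   9. ] 40.2
[53.7  4.8  9. ] 18.9
[33.5 31.2  9. ] 49.5
```

All three wheels are within about 53 mm of the gate foot (limit 65), and the tip is about 160 mm up.

```bash
python3 -c "
from cell import ctrl, cams, order, status
print(order.finish_job())"
```

```text
the job is handed in; nothing more can be done
None
```

The job is handed in with the gate pushed shut and the pan held by its handle, tipped about 35 degrees spout-down; all three wheels measured within about 53 mm of the gate foot and the spout tip about 160 mm above the table (no verdict was returned).

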